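# Find the bead case that rattles and hold it out

## Task

One of the three closed blue bead cases on the grey mat has a loose bead rolling about in it. Going through all three from left to right, lift each one clear and rock it end to end, first far end up and then far end down by some 20 degrees each way, to learn which rattles; set the two silent ones level across the narrow wooden ledge without dropping them, leave the other things on the table where they are, and finish holding the rattling case in the gripper, level and still, about a hand's breadth above the middle of the green tray - do not put it down.

Things in the scene. Friction and masses are not known exactly. Their poses are not given: they have to be found in the camera images.
- case_left: Left of three identical-looking sealed cases at the start (left is +y), blue with a white top, 144 mm long (x), 50 wide (y), 46 high, 0.25 to 0.36 kg. Origin: centre of the underside, z up, x away from the robot: steel clasp at the near end (-x), dark hinge strip at the far end. It lies on the mat, along the mat's x. Over 50 mm is free on each side: grip it across its width from above.
- case_middle: Middle of three identical-looking sealed cases at the start (left is +y), blue with a white top, 144 mm long (x), 50 wide (y), 46 high, 0.25 to 0.36 kg. Origin: centre of the underside, z up, x away from the robot: steel clasp at the near end (-x), dark hinge strip at the far end. It lies on the mat, along the mat's x. The loose bead is 32 mm, 0.15 kg; it may be in any of the three cases.
- case_right: Right of three identical-looking sealed cases at the start (left is +y), blue with a white top, 144 mm long (x), 50 wide (y), 46 high, 0.25 to 0.36 kg. Origin: centre of the underside, z up, x away from the robot: steel clasp at the near end (-x), dark hinge strip at the far end. It lies on the mat, along the mat's x. The two silent cases hold a packed block of 0.15 kg.
- mat: grey beading mat, fixed, 230 mm (x) by 420 mm (y), 6 mm thick; origin at the centre of its underside; x away from the robot. In the rattling case the bead rolls 100 mm from end to end once tipped more than about 12 degrees, with a knock, and stays there when levelled again, the moment on the tool then differing by about 0.12 N m; the silent contents do not move
- ledge: narrow raised wooden ledge, fixed to the table beyond the mat, 50 mm deep (x), 280 mm long (y), top 50 mm high; origin at the centre of its underside; it may stand left or right
- ledge_top (a point): centre of the ledge's flat top face, 50 mm above the table; y along the ledge, x across it, z up
- tray: shallow open green tray, fixed to the table beyond the mat, beside the ledge, 120 mm square, 30 mm high, origin at the centre of its underside; it may stand left or right
- vial: small amber glass vial with a white cap, 22 mm across, 55 mm tall, standing on the mat's far part; origin on its underside; a bystander
- dish: small white ceramic bead dish, 40 mm across, 18 mm tall, on the mat's far part; origin on its underside; a bystander
- pincushion: red pincushion on a round wooden foot 72 mm across, 67 mm tall with its pins, left of the mat; origin on its underside; a bystander
- spool: copper-coloured wire spool, 50 mm across, 34 mm tall, left of the mat; origin on its underside; a bystander
- glue: white glue bottle with a red cap, 36 mm across, 100 mm tall, right of the mat; origin on its underside; a bystander
- pliers: small pliers with blue handles, lying flat, 135 mm long, 12 mm high, right of the mat; origin on its underside; a bystander

How it is judged (in metres and radians):
On the way, in this order (a step that is already met when the one before it is completed fails the run):
1. the left case, in the gripper and clear of the mat, has been tipped far end up by at least 10 degrees (z of case_left in the frame of mat above 0.03 m and contact force between case_left and the fingers above 1 N and angle between case_left's own x axis and vertical below 1.4 rad), for 0.05 s.
2. then the left case, still lifted, has been tipped far end down by at least 10 degrees (z of case_left in the frame of mat above 0.03 m and contact force between case_left and the fingers above 1 N and angle between case_left's own x axis and vertical above 1.74 rad), for 0.05 s.
3. the middle case, in the gripper and clear of the mat, has been tipped far end up by at least 10 degrees (z of case_middle in the frame of mat above 0.03 m and contact force between case_middle and the fingers above 1 N and angle between case_middle's own x axis and vertical below 1.4 rad), for 0.05 s.
4. then the middle case, still lifted, has been tipped far end down by at least 10 degrees (z of case_middle in the frame of mat above 0.03 m and contact force between case_middle and the fingers above 1 N and angle between case_middle's own x axis and vertical above 1.74 rad), for 0.05 s.
5. the right case, in the gripper and clear of the mat, has been tipped far end up by at least 10 degrees (z of case_right in the frame of mat above 0.03 m and contact force between case_right and the fingers above 1 N and angle between case_right's own x axis and vertical below 1.4 rad), for 0.05 s.
6. then the right case, still lifted, has been tipped far end down by at least 10 degrees (z of case_right in the frame of mat above 0.03 m and contact force between case_right and the fingers above 1 N and angle between case_right's own x axis and vertical above 1.74 rad), for 0.05 s.
At the end, for the whole second after the job is handed in: The rattling case is gripped, touching nothing else, within 50 mm of the tray's centre seen from above, underside 60 to 220 mm above the table, level within 11 degrees, still; both silent cases rest released on the ledge top, within 30 mm of its mid-line, level within 6 degrees ((((horizontal distance between case_left and tray below 0.05 m and z of case_left in the frame of tray between 0.06 and 0.22 m and angle between case_left's own z axis and vertical below 0.2 rad and linear speed of case_left below 0.04 m/s and contact force between case_left and the fingers above 2 N and contact force between case_left and tray below 0.1 N and contact force between case_left and ledge below 0.1 N and distance between bead_c0 and case_left below 0.07 m) and (z of case_middle in the frame of ledge_top between -0.004 and 0.006 m and x of case_middle in the frame of ledge_top between -0.03 and 0.03 m and contact force between case_middle and ledge above 0.3 N and contact force between case_middle and the arm below 0.1 N and contact force between case_middle and the fingers below 0.1 N and angle between case_middle's own z axis and vertical below 0.1 rad and linear speed of case_middle below 0.03 m/s) and (z of case_right in the frame of ledge_top between -0.004 and 0.006 m and x of case_right in the frame of ledge_top between -0.03 and 0.03 m and contact force between case_right and ledge above 0.3 N and contact force between case_right and the arm below 0.1 N and contact force between case_right and the fingers below 0.1 N and angle between case_right's own z axis and vertical below 0.1 rad and linear speed of case_right below 0.03 m/s)) or ((horizontal distance between case_middle and tray below 0.05 m and z of case_middle in the frame of tray between 0.06 and 0.22 m and angle between case_middle's own z axis and vertical below 0.2 rad and linear speed of case_middle below 0.04 m/s and contact force between case_middle and the fingers above 2 N and contact force between case_middle and tray below 0.1 N and contact force between case_middle and ledge below 0.1 N and distance between bead_c0 and case_middle below 0.07 m) and (z of case_left in the frame of ledge_top between -0.004 and 0.006 m and x of case_left in the frame of ledge_top between -0.03 and 0.03 m and contact force between case_left and ledge above 0.3 N and contact force between case_left and the arm below 0.1 N and contact force between case_left and the fingers below 0.1 N and angle between case_left's own z axis and vertical below 0.1 rad and linear speed of case_left below 0.03 m/s) and (z of case_right in the frame of ledge_top between -0.004 and 0.006 m and x of case_right in the frame of ledge_top between -0.03 and 0.03 m and contact force between case_right and ledge above 0.3 N and contact force between case_right and the arm below 0.1 N and contact force between case_right and the fingers below 0.1 N and angle between case_right's own z axis and vertical below 0.1 rad and linear speed of case_right below 0.03 m/s)) or ((horizontal distance between case_right and tray below 0.05 m and z of case_right in the frame of tray between 0.06 and 0.22 m and angle between case_right's own z axis and vertical below 0.2 rad and linear speed of case_right below 0.04 m/s and contact force between case_right and the fingers above 2 N and contact force between case_right and tray below 0.1 N and contact force between case_right and ledge below 0.1 N and distance between bead_c0 and case_right below 0.07 m) and (z of case_left in the frame of ledge_top between -0.004 and 0.006 m and x of case_left in the frame of ledge_top between -0.03 and 0.03 m and contact force between case_left and ledge above 0.3 N and contact force between case_left and the arm below 0.1 N and contact force between case_left and the fingers below 0.1 N and angle between case_left's own z axis and vertical below 0.1 rad and linear speed of case_left below 0.03 m/s) and (z of case_middle in the frame of ledge_top between -0.004 and 0.006 m and x of case_middle in the frame of ledge_top between -0.03 and 0.03 m and contact force between case_middle and ledge above 0.3 N and contact force between case_middle and the arm below 0.1 N and contact force between case_middle and the fingers below 0.1 N and angle between case_middle's own z axis and vertical below 0.1 rad and linear speed of case_middle below 0.03 m/s)))); the arm keeps its last pose, push and grip.
It fails at once if a bystander (vial, dish, pincushion, spool, glue or pliers) is pushed more than 30 mm from its place (distance of any of vial, dish, pincushion, spool, glue, pliers from where it was at the start of the episode above 0.03 m).
It fails at once if a case is dropped: it falls free of the gripper at more than 0.6 m/s ((linear speed of case_left above 0.6 m/s and contact force between case_left and the fingers below 0.1 N) or (linear speed of case_middle above 0.6 m/s and contact force between case_middle and the fingers below 0.1 N) or (linear speed of case_right above 0.6 m/s and contact force between case_right and the fingers below 0.1 N)).
It also fails if it takes over 72 s, if anything falls off the work surface, if the arm or the gripper's body presses on something with over 40 N, if the wrist force passes 120 N, or if a joint passes its speed limit or range.

## Robot

A 7-joint arm with a two-finger parallel gripper is mounted at the origin on the work surface. World frame = base frame: x ahead of the robot, y to its left, z up, the work surface at z = 0. Lengths are in m, angles in degrees, forces in N, time in s.
With the tool pointing down it reaches from about 0.35 to 0.9 m from the base axis. Payload 19.9 kg.
Tool frame: the origin (TCP) lies between the finger pads; the fingertips stand tcp_to_tips ahead of it and the grasp point (between the pads) lies 11 mm behind it (tcp_to_tips is the distance from the TCP to the fingertips, in m); z points along the fingers, y is the line along which they close (so a half turn about z gives the same grasp; the last joint's range is limited). The gripper opens to 85 mm and grips with 20 to 120 N. Pads are 22 mm wide; open, the fingers measure 114 mm over their backs; the gripper's body (76 mm by 85 mm) begins 54 mm behind the grasp point. The pads swing forward as they close: fully open they stand 13 mm farther back than shut.
Start: joints at [62.768, 23.915, -0.59, 92.452, 0.269, 63.638, -3.037], TCP at [0.263, -0.567, 0.239] pointing down, gripper open.
Joint ranges: [-161.28, 161.28], [-22.2, 115.67], [-73.04, 71.86], [3.21, 147.25], [-68.34, 248.33], [10.77, 114.83], [-161.83, 161.83]. Speed limits (degrees/s): [108.29, 108.29, 136.94, 136.94, 172.46, 172.46, 172.46].

## Interface

Orientations are given as [roll, pitch, yaw] about the fixed x, y, z axes, in that order (R = Rz(yaw) Ry(pitch) Rx(roll)).
In Python, from plant import state, camera, hand_in, tcp_to_tips gives the robot as it stands.
- The arm moves only by the tool arm_command, never from a script. Its argument "commands" is one flat list of numbers, 7 for each row, row after row: the shift along the world's x, y, z in m, then the turn, a rotation vector about the world's x, y, z in degrees, then the opening, from 0 (shut) to 1 (fully open). In form: [dx, dy, dz, ax, ay, az, jaw, dx, dy, dz, ax, ay, az, jaw, ...]. A call has 1 to 20 rows; each row shifts and turns the commanded pose from where the row before left it; what a row does not reach is not made up. A row lasts 1/8 s, in which the tool goes at most 62.5 mm and 10.7 degrees, less where a joint would pass 70% of its speed; a pose out of reach is approached as far as the arm can. A call is refused whole if a number of a shift passes 0.0625 or a number of a turn 10.7, either way. A call with a gripper value outside its range is refused whole. The fingers move at their own pace and stop on an object; "grip_force" is the grip in N (left out, the last holds). Time passes only in rows, so rows that do not move let the fingers close. It gives the time, the measured TCP pose, the force, the opening and the grip force at its end, in the units of the state.
- state(): the state, without advancing time (a new reading comes with each control period).
- camera(name): name is "side" or "top"; returns a dict with "frame" (400x640x3 uint8, red, green, blue), "depth" (400x640 float32, m along the optical axis (not along the pixel's ray), 0 where there is no reading), "mtx" (3x3 intrinsics, pixels), "extrinsics" (4x4, takes a point from world to camera coordinates). Camera axes: x right, y up, looking along -z (the intrinsics and any distortion apply to the point x, -y, -z); pixel columns grow to the right and rows downward; lengths in m; the calibration is good to about 2 mm. A picture is of the moment at which its call begins.
- hand_in(): hands the job in; it is judged then, once.
The state is a dict: "t": time; "joint_pos": joint angles; "joint_velocities": joint speeds; "tau": joint torques, N m; "tcp_pos": TCP position; "ee_rot": TCP orientation; "ft_force": force on the tool from outside, world axes, zero at the start; "ft_torque": the same for the moment, N m; "grip_width": finger opening in m; "finger_force": force on a finger pad.
Only numpy, scipy, OpenCV 4.12 (cv2) and the standard library are available. Lean on these libraries where they do the work, as an engineer would, in place of code of your own. Each camera call takes 0.05 s, during which the arm holds its last target. There are 200 camera calls.

## Working session

There is one attempt and no reset: what is moved stays moved. The work goes in short steps, Python scripts to look and compute and a tool call to move; the robot and the scene stay as the last step left them, time stands still between calls to the robot, and variables do not carry over. Pictures are saved under pics/ and viewed, at most 10 in all, crops included, and the job is handed in when it is done.

Besides the shell and the picture viewer there is one more tool, called after ">>>" as a command line: name --argument value ..., lists and objects as JSON in quotes. arm_command: Moves the arm, as the interface text tells. Its arguments: {"type":"object","properties":{"commands":{"type":"array"},"grip_force":{"type":"number"}},"required":["commands"]}

```bash
mkdir -p pics; ls; cat > h.py <<'E'
import numpy as np, cv2
from plant import state, camera, hand_in, tcp_to_tips
def cloud(c):
    d=c["depth"];K=np.array(c["mtx"]);T=np.linalg.inv(np.array(c["extrinsics"]))
    v,u=np.mgrid[:d.shape[0],:d.shape[1]]
    p=np.stack([(u-K[0,2])/K[0,0]*d,-(v-K[1,2])/K[1,1]*d,-d],-1)
    w=p@T[:3,:3].T+T[:3,3]; w[d==0]=np.nan
    return w
def st():
    s=state()
    for k in s: print(k,np.round(s[k],3))
E
python3 - <<'E'
from h import *
st();print(tcp_to_tips)
c=camera("top");np.savez("top0.npz",**c)
cv2.imwrite("pics/top0.png",c["frame"][:,:,::-1])
s=camera("side");np.savez("side0.npz",**s)
cv2.imwrite("pics/side0.png",s["frame"][:,:,::-1])
E
```

```text
pics
t 0.0
joint_pos [62.768 23.949 -0.59  92.487  0.269 63.637 -3.036]
joint_velocities [ 0.047 -0.034 -0.026 -0.009 -0.078  0.064 -0.005]
tau [-1.0000e-03 -8.6445e+01  6.7800e-01 -4.3492e+01  1.9000e-02  7.0000e-03
  0.0000e+00]
tcp_pos [ 0.263 -0.567  0.239]
ee_rot [-1.79929e+02  5.00000e-03  2.48550e+01]
ft_force [-0.309 -0.196  0.094]
ft_torque [-0.013  0.007  0.017]
finger_force 0.0
grip_width 0.085
0.008
```

View pics/top0.png

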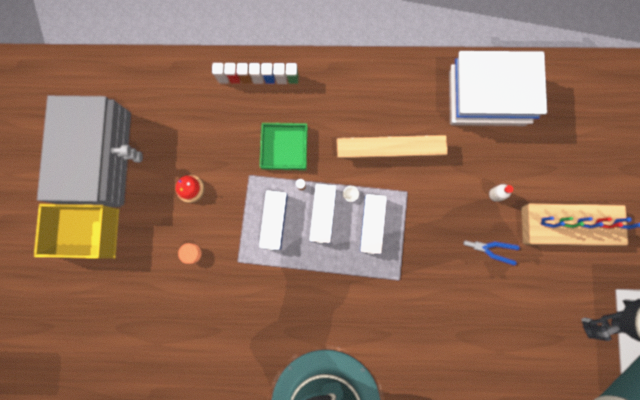

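View pics/side0.png

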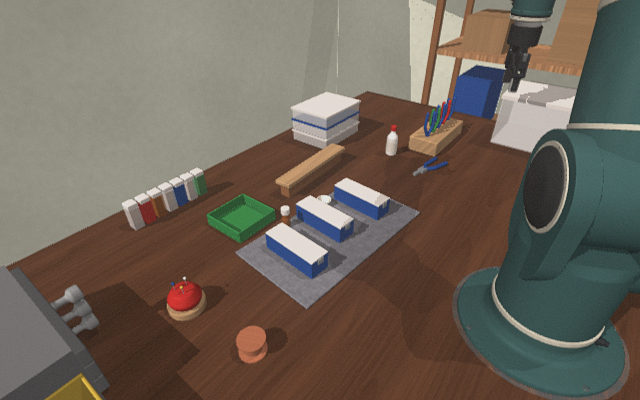

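The top view shows the cases at about (273,220), (323,213) and (374,224), the tray at (284,146), the ledge at (391,147), the vial at (300,184) and the dish at (351,194). In the side view all three cases lie flat and are well separated.

```bash
cat >> h.py <<'E'
def rect(w,m,box):
    # box: x0,x1,y0,y1 pixel region, m: mask
    mm=np.zeros(m.shape,bool);mm[box[2]:box[3],box[0]:box[1]]=m[box[2]:box[3],box[0]:box[1]]
    n,l,s,_=cv2.connectedComponentsWithStats(mm.astype(np.uint8))
    k=1+np.argmax(s[1:,4]);p=w[l==k]
    (cx,cy),(a,b),t=cv2.minAreaRect((p[:,:2]*1000).astype(np.float32))
    if a<b:a,b,t=b,a,t-90
    t=(t+90)%180-90
    return np.round([cx/1000,cy/1000,np.median(p[:,2])],4),round(a),round(b),round(t,1),len(p)
E
python3 - <<'E'
from h import *
c=dict(np.load("top0.npz"));w=cloud(c);z=w[:,:,2]
print("K",c["mtx"][0,0],np.linalg.inv(c["extrinsics"])[:3,3])
for n,b in dict(L=(250,295,180,260),M=(303,340,180,250),R=(356,395,185,260)).items():
    print(n,rect(w,(z>.044)&(z<.062),b))
print("ledge",rect(w,(z>.043)&(z<.06),(325,455,125,165)))
print("tray",rect(w,(z>.02)&(z<.04),(250,315,115,178)))
print("vial",rect(w,z>.045,(293,308,176,192)),"dish",rect(w,z>.013,(342,360,184,203)))
print("mat",rect(w,(z>.003)&(z<.009),(230,415,170,285)))
print("pinc",rect(w,z>.02,(170,210,170,205)),"glue",rect(w,z>.02,(480,518,180,205)))
E
```

```text
K 474.9059214477595 [ 0.3556328  -0.01856873  1.24526858]
L (array([0.4581, 0.141 , 0.0535]), 149, 51, -5.2, 1163)
M (array([0.4777, 0.015 , 0.0536]), 149, 50, -5.1, 1139)
R (array([ 0.4528, -0.1127,  0.0536]), 149, 50, -5.1, 1171)
ledge (array([ 0.6536, -0.1586,  0.0516]), 280, 52, -87.7, 2129)
tray (array([0.6566, 0.1225, 0.0302]), 122, 121, -0.3, 384)
vial (array([0.5503, 0.0731, 0.0623]), 20, 20, 47.6, 63) dish (array([ 0.5321, -0.0545,  0.0207]), 36, 35, -89.1, 142)
mat (array([0.4537, 0.0194, 0.0067]), 467, 277, 86.0, 7436)
pinc (array([0.5387, 0.3672, 0.0464]), 64, 60, -32.6, 476) glue (array([ 0.5374, -0.4314,  0.0675]), 36, 29, 25.8, 265)
```

>>> arm_command --commands '[0.013, 0.0472, 0, 0, 0, -2, 1, 0.013, 0.0472, 0, 0, 0, -2, 1, 0.013, 0.0472, 0, 0, 0, -2, 1, 0.013, 0.0472, 0, 0, 0, -2, 1, 0.013, 0.0472, 0, 0, 0, -2, 1, 0.013, 0.0472, 0, 0, 0, -2, 1, 0.013, 0.0472, 0, 0, 0, -2, 1, 0.013, 0.0472, 0, 0, 0, -2, 1, 0.013, 0.0472, 0, 0, 0, -2, 1, 0.013, 0.0472, 0, 0, 0, -2, 1, 0.013, 0.0472, 0, 0, 0, -2, 1, 0.013, 0.0472, 0, 0, 0, -2, 1, 0.013, 0.0472, 0, 0, 0, -2, 1, 0.013, 0.0472, 0, 0, 0, -2, 1, 0.013, 0.0472, 0, 0, 0, -2, 1, 0, 0, -0.04, 0, 0, 0, 1, 0, 0, -0.04, 0, 0, 0, 1, 0, 0, -0.04, 0, 0, 0, 1, 0, 0, 0, 0, 0, 0, 1]' --grip_force 80

```text
t: 2.48
tcp_pos: [0.4561, 0.1406, 0.1174]
ee_rot: [179.9, 0.3, -5.1]
ft_force: [-0.1, -0.2, 1.4]
grip_width: 0.0854
finger_force: 0.0
```

>>> arm_command --commands '[0.002, 0, -0.03, 0, 0, 0, 1, 0, 0, -0.03, 0, 0, 0, 1, 0, 0, -0.025, 0, 0, 0, 1, 0, 0, -0.009, 0, 0, 0, 1, 0, 0, 0, 0, 0, 0, 1, 0, 0, 0, 0, 0, 0, 0, 0, 0, 0, 0, 0, 0, 0, 0, 0, 0, 0, 0, 0, 0, 0, 0, 0, 0, 0, 0, 0, 0, 0, 0, 0, 0, 0, 0, 0]'

```text
schema error: expected a multiple of 7 numbers
```

>>> arm_command --commands '[0.002, 0, -0.03, 0, 0, 0, 1, 0, 0, -0.03, 0, 0, 0, 1, 0, 0, -0.025, 0, 0, 0, 1, 0, 0, -0.009, 0, 0, 0, 1, 0, 0, 0, 0, 0, 0, 1, 0, 0, 0, 0, 0, 0, 0, 0, 0, 0, 0, 0, 0, 0, 0, 0, 0, 0, 0, 0, 0, 0, 0, 0, 0, 0, 0, 0]'

```text
t: 3.6
tcp_pos: [0.4602, 0.141, 0.0264]
ee_rot: [-180.0, -0.1, -5.2]
ft_force: [-4.6, -1.0, 18.5]
grip_width: 0.0488
finger_force: 81.4
```

>>> arm_command --commands '[0, 0, 0.01, 0, 0, 0, 0, 0, 0, 0.03, 0, 0, 0, 0, 0, 0, 0.04, 0, 0, 0, 0, 0, 0, 0.04, 0, 0, 0, 0, 0, 0, 0.02, 0, 0, 0, 0, 0, 0, 0, 0, 0, 0, 0, 0, 0, 0, 0, 0, 0, 0, 0, 0, 0, 0, 0, 0, 0]'

```text
t: 4.6
tcp_pos: [0.4592, 0.1408, 0.1643]
ee_rot: [180.0, 0.1, -5.1]
ft_force: [0.6, 0.0, -4.4]
grip_width: 0.049
finger_force: 84.1
```

```bash
python3 - <<'E'
from h import *
s=state();print([ (k,np.round(s[k],3)) for k in ("ft_torque","ft_force","tcp_pos","ee_rot","joint_pos")])
E
```

```text
[('ft_torque', array([ 0.044, -0.015,  0.036])), ('ft_force', array([ 6.260e-01,  4.000e-03, -4.418e+00])), ('tcp_pos', array([0.459, 0.141, 0.164])), ('ee_rot', array([ 1.79987e+02,  9.80000e-02, -5.13800e+00])), ('joint_pos', array([   7.647,   17.384,  -32.757,  115.775,   12.098,   50.202,
       -126.869]))]
```

>>> arm_command --commands '[0, 0, 0, -0.4, -5, 0, 0, 0, 0, 0, -0.4, -5, 0, 0, 0, 0, 0, -0.4, -5, 0, 0, 0, 0, 0, -0.4, -5, 0, 0, 0, 0, 0, 0, 0, 0, 0, 0, 0, 0, 0, 0, 0, 0, 0, 0, 0, 0, 0, 0, 0, 0, 0, 0, 0.4, 5, 0, 0, 0, 0, 0, 0.4, 5, 0, 0, 0, 0, 0, 0.4, 5, 0, 0, 0, 0, 0, 0.4, 5, 0, 0, 0, 0, 0, 0, 0, 0, 0, 0, 0, 0, 0, 0, 0, 0, 0, 0, 0, 0, 0, 0, 0]'

```text
t: 6.35
tcp_pos: [0.4593, 0.141, 0.1653]
ee_rot: [180.0, -0.1, -5.1]
ft_force: [-0.1, 0.7, -2.4]
grip_width: 0.0489
finger_force: 83.9
```

```bash
python3 - <<'E'
from h import *
s=state();print([ (k,np.round(s[k],3)) for k in ("ft_torque","ft_force","tcp_pos","ee_rot")])
E
```

```text
[('ft_torque', array([-0.006,  0.019, -0.024])), ('ft_force', array([-0.072,  0.709, -2.364])), ('tcp_pos', array([0.459, 0.141, 0.165])), ('ee_rot', array([ 1.79994e+02, -5.20000e-02, -5.11800e+00]))]
```

>>> arm_command --commands '[0, 0, 0, 0.4, 5, 0, 0, 0, 0, 0, 0.4, 5, 0, 0, 0, 0, 0, 0.4, 5, 0, 0, 0, 0, 0, 0.4, 5, 0, 0, 0, 0, 0, 0, 0, 0, 0, 0, 0, 0, 0, 0, 0, 0, 0, 0, 0, 0, 0, 0, 0, 0, 0, 0, -0.4, -5, 0, 0, 0, 0, 0, -0.4, -5, 0, 0, 0, 0, 0, -0.4, -5, 0, 0, 0, 0, 0, -0.4, -5, 0, 0, 0, 0, 0, 0, 0, 0, 0, 0, 0, 0, 0, 0, 0, 0, 0, 0, 0, 0, 0, 0, 0]'

```text
t: 8.1
tcp_pos: [0.46, 0.1408, 0.1652]
ee_rot: [-180.0, 0.1, -5.2]
ft_force: [0.5, -0.0, -2.7]
grip_width: 0.0493
finger_force: 83.9
```

```bash
python3 - <<'E'
from h import *
s=state();print([ (k,np.round(s[k],3)) for k in ("ft_torque","ft_force","tcp_pos","ee_rot")])
c=camera("side");cv2.imwrite("pics/side1.png",c["frame"][:,:,::-1])
E
```

```text
[('ft_torque', array([-0.023, -0.059, -0.044])), ('ft_force', array([ 0.514, -0.03 , -2.745])), ('tcp_pos', array([0.46 , 0.141, 0.165])), ('ee_rot', array([-1.79982e+02,  6.30000e-02, -5.17500e+00]))]
```

View pics/side1.png

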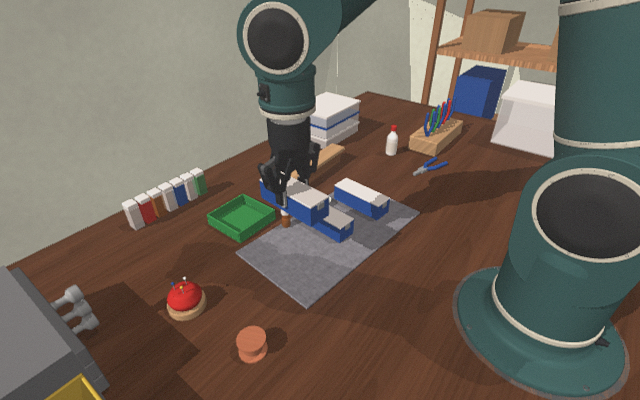

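The left case is held level above the mat, with its far end at about (265,190). The single torque readings are noisy, so I'll average several.

```bash
cat >> h.py <<'E'
def avg(n=10):
    L=[]
    for i in range(n):
        camera("top");L.append(np.r_[state()["ft_torque"],state()["ft_force"]])
    L=np.array(L);print(state()["t"],"mean",L.mean(0).round(3),"sem",(L.std(0)/n**.5).round(3))
E
python3 -c "
from h import *
avg()"
```

```text
8.65 mean [ 0.005  0.014  0.011 -0.276  0.245 -3.388] sem [0.011 0.009 0.011 0.108 0.155 0.15 ]
```

>>> arm_command --commands '[0, 0, 0, -0.4, -5, 0, 0, 0, 0, 0, -0.4, -5, 0, 0, 0, 0, 0, -0.4, -5, 0, 0, 0, 0, 0, -0.4, -5, 0, 0, 0, 0, 0, 0, 0, 0, 0, 0, 0, 0, 0, 0, 0, 0, 0, 0, 0, 0, 0, 0, 0, 0, 0, 0, 0.4, 5, 0, 0, 0, 0, 0, 0.4, 5, 0, 0, 0, 0, 0, 0.4, 5, 0, 0, 0, 0, 0, 0.4, 5, 0, 0, 0, 0, 0, 0, 0, 0, 0, 0, 0, 0, 0, 0, 0, 0, 0]'

```text
schema error: expected a multiple of 7 numbers
```

```bash
python3 -c "
from h import *
avg()"
```

```text
9.15 mean [-0.006 -0.013 -0.016  0.208  0.005 -3.503] sem [0.006 0.01  0.008 0.143 0.118 0.201]
```

>>> arm_command --commands '[0, 0, 0, -0.4, -5, 0, 0, 0, 0, 0, -0.4, -5, 0, 0, 0, 0, 0, -0.4, -5, 0, 0, 0, 0, 0, -0.4, -5, 0, 0, 0, 0, 0, 0, 0, 0, 0, 0, 0, 0, 0, 0, 0, 0, 0, 0, 0, 0.4, 5, 0, 0, 0, 0, 0, 0.4, 5, 0, 0, 0, 0, 0, 0.4, 5, 0, 0, 0, 0, 0, 0.4, 5, 0, 0, 0, 0, 0, 0, 0, 0, 0, 0, 0, 0, 0, 0, 0, 0]'

```text
t: 10.65
tcp_pos: [0.4596, 0.1409, 0.1651]
ee_rot: [-180.0, -0.0, -5.1]
ft_force: [0.5, 0.5, -3.3]
grip_width: 0.0491
finger_force: 83.8
```

```bash
python3 -c "
from h import *
avg()"
```

```text
11.15 mean [ 1.000e-02 -4.000e-03 -3.000e-03  1.060e-01  1.650e-01 -3.235e+00] sem [0.01  0.008 0.009 0.192 0.163 0.195]
```

Left is silent: the moment about y is the same with the far end up or down. Next I'll carry it to the right half of the ledge.

>>> arm_command --commands '[0.01, -0.0185, 0, 0, 0, 0.35, 0, 0.0197, -0.0369, 0, 0, 0, 0.7, 0, 0.0197, -0.0369, 0, 0, 0, 0.7, 0, 0.0197, -0.0369, 0, 0, 0, 0.7, 0, 0.0197, -0.0369, 0, 0, 0, 0.7, 0, 0.0197, -0.0369, 0, 0, 0, 0.7, 0, 0.0197, -0.0369, 0, 0, 0, 0.7, 0, 0.0197, -0.0369, 0, 0, 0, 0.7, 0, 0.0197, -0.0369, 0, 0, 0, 0.7, 0, 0.0197, -0.0369, 0, 0, 0, 0.7, 0, 0.0097, -0.0184, 0, 0, 0, 0.35, 0, 0, 0, 0, 0, 0, 0, 0, 0, 0, -0.02, 0, 0, 0, 0, 0, 0, -0.03, 0, 0, 0, 0, 0, 0, -0.02, 0, 0, 0, 0, 0, 0, -0.01, 0, 0, 0, 0, 0, 0, 0, 0, 0, 0, 0]'

```text
t: 13.28
tcp_pos: [0.6565, -0.2278, 0.0848]
ee_rot: [-180.0, 0.0, 1.9]
ft_force: [0.5, 0.0, -3.9]
grip_width: 0.0486
finger_force: 84.0
```

```bash
python3 - <<'E'
from h import *
st()
c=camera("top");w=cloud(c);z=w[:,:,2];np.savez("top1.npz",**c)
m=(z>.05)&(z<.16)&(w[:,:,0]>.56)&(w[:,:,0]<.76)&(w[:,:,1]<-.19)&(w[:,:,1]>-.27)&(c["frame"].min(2)>140)
p=w[m];print(m.sum())
for a,b in((.56,.61),(.61,.65),(.65,.69),(.69,.75)):
    q=p[(p[:,0]>a)&(p[:,0]<b)];print(a,len(q),q.mean(0).round(4) if len(q) else 0, np.percentile(q[:,2],[10,50,90]).round(4) if len(q) else 0)
cv2.imwrite("pics/top1.png",cv2.resize(c["frame"][80:240,240:480,::-1],None,fx=3,fy=3))
E
```

```text
t 13.275
joint_pos [ 30.879  41.898 -21.388  87.105  17.42   54.351 -83.877]
joint_velocities [ 0.217 -1.228 -0.194 -0.946 -0.196  0.567  0.189]
tau [-2.61000e-01 -1.06312e+02 -1.05240e+01 -3.77510e+01  1.08000e-01
 -3.12000e-01 -7.70000e-02]
tcp_pos [ 0.657 -0.228  0.085]
ee_rot [-1.79972e+02  4.00000e-02  1.87100e+00]
ft_force [ 0.463  0.021 -3.909]
ft_torque [-0.015  0.087 -0.056]
finger_force 83.985
grip_width 0.049
428
0.56 167 [ 0.5952 -0.2192  0.1113] [0.1075 0.1117 0.1149]
0.61 209 [ 0.6297 -0.2148  0.1065] [0.0541 0.112  0.1151]
0.65 4 [ 0.6522 -0.196   0.0524] [0.0509 0.0525 0.0539]
0.69 48 [ 0.7092 -0.2031  0.1087] [0.1    0.1106 0.1133]
```

View pics/top1.png

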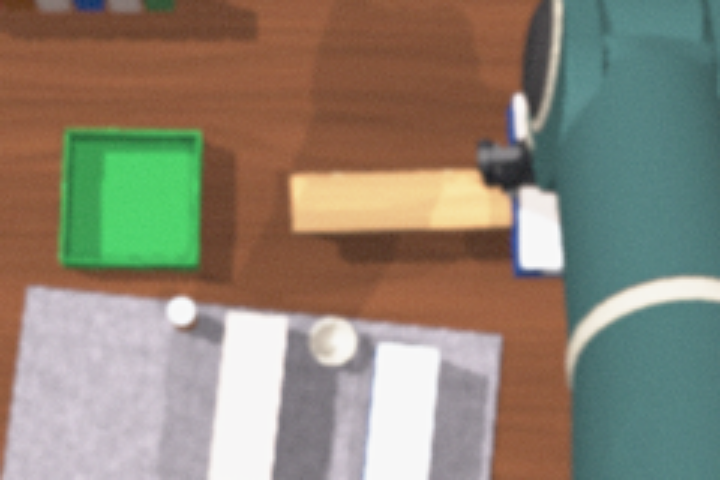

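The crop shows the left case gripped over the ledge's right end at about (535,190), straddling it. Its underside is about 14 mm above the ledge top, so I'll lower gently.

>>> arm_command --commands '[0, 0, -0.008, 0, 0, 0, 0, 0, 0, -0.004, 0, 0, 0, 0, 0, 0, -0.002, 0, 0, 0, 0, 0, 0, 0, 0, 0, 0, 0, 0, 0, 0, 0, 0, 0, 0]'

```text
t: 13.95
tcp_pos: [0.6568, -0.2281, 0.0714]
ee_rot: [-180.0, -0.0, 1.9]
ft_force: [0.2, 0.0, -3.5]
grip_width: 0.0491
finger_force: 84.0
```

>>> arm_command --commands '[0, 0, -0.0015, 0, 0, 0, 0, 0, 0, 0, 0, 0, 0, 0, 0, 0, 0, 0, 0, 0, 0]'

```text
t: 14.32
tcp_pos: [0.6569, -0.2281, 0.0705]
ee_rot: [180.0, -0.0, 1.9]
ft_force: [-3.7, 1.4, 5.5]
grip_width: 0.0491
finger_force: 84.7
```

>>> arm_command --commands '[0, 0, 0, 0, 0, 0, 0.7, 0, 0, 0, 0, 0, 0, 1, 0, 0, 0, 0, 0, 0, 1, 0, 0, 0.02, 0, 0, 0, 1, 0, 0, 0.04, 0, 0, 0, 1, 0, 0, 0.05, 0, 0, 0, 1, -0.01, 0.01, 0.02, 0, 0, -0.5, 1, -0.021, 0.029, 0, 0, 0, -0.9, 1, -0.021, 0.029, 0, 0, 0, -0.9, 1, -0.021, 0.029, 0, 0, 0, -0.9, 1, -0.021, 0.029, 0, 0, 0, -0.9, 1, -0.021, 0.029, 0, 0, 0, -0.9, 1, -0.021, 0.029, 0, 0, 0, -0.9, 1, -0.021, 0.029, 0, 0, 0, -0.9, 1, -0.022, 0.03, 0, 0, 0, -0.2, 1, 0, 0, 0, 0, 0, 0, 1, 0, 0, 0, 0, 0, 0, 1]'

```text
t: 16.45
tcp_pos: [0.4783, 0.0145, 0.2007]
ee_rot: [180.0, -0.1, -5.2]
ft_force: [-0.2, 0.3, 0.4]
grip_width: 0.0852
finger_force: 0.0
```

```bash
python3 - <<'E'
from h import *
c=camera("top");w=cloud(c);z=w[:,:,2]
g=c["frame"].min(2)>140
u=(w[:,:,0]>.54)&(w[:,:,1]<-.16)&(w[:,:,1]>-.3)
print("L",rect(w,g&u&(z>.085)&(z<.11),(330,480,100,200)))
q=w[g&u&(z>.085)&(z<.11)];print(np.linalg.lstsq(np.c_[q[:,:2],np.ones(len(q))],q[:,2],rcond=None)[0])
cv2.imwrite("pics/top2.png",cv2.resize(c["frame"][80:280,220:500,::-1],None,fx=2,fy=2))
E
```

```text
L (array([ 0.6543, -0.2281,  0.0976]), 147, 51, 1.9, 1223)
[ 0.00291905 -0.01538623  0.09203773]
```

View pics/top2.png

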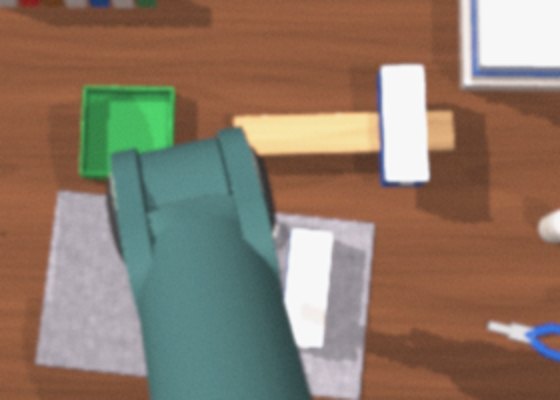

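The left case sits level across the ledge at about (403,125). Now the middle one.

>>> arm_command --commands '[0, 0, -0.04, 0, 0, 0, 1, 0, 0, -0.05, 0, 0, 0, 1, 0, 0, -0.04, 0, 0, 0, 1, 0, 0, -0.03, 0, 0, 0, 1, 0, 0, -0.017, 0, 0, 0, 1, 0, 0, 0, 0, 0, 0, 1, 0, 0, 0, 0, 0, 0, 0, 0, 0, 0, 0, 0, 0, 0, 0, 0, 0, 0, 0, 0, 0, 0, 0, 0, 0, 0, 0, 0]'

```text
t: 17.75
tcp_pos: [0.4784, 0.0148, 0.024]
ee_rot: [180.0, -0.1, -5.2]
ft_force: [-4.6, -0.3, 14.9]
grip_width: 0.0494
finger_force: 82.2
```

>>> arm_command --commands '[0, 0, 0.01, 0, 0, 0, 0, 0, 0, 0.03, 0, 0, 0, 0, 0, 0, 0.04, 0, 0, 0, 0, 0, 0, 0.04, 0, 0, 0, 0, 0, 0, 0.02, 0, 0, 0, 0, 0, 0, 0, 0, 0, 0, 0, 0, 0, 0, -0.4, -5, 0, 0, 0, 0, 0, -0.4, -5, 0, 0, 0, 0, 0, -0.4, -5, 0, 0, 0, 0, 0, -0.4, -5, 0, 0, 0, 0, 0, 0, 0, 0, 0, 0, 0, 0, 0, 0, 0, 0, 0, 0, 0, 0.4, 5, 0, 0, 0, 0, 0, 0.4, 5, 0, 0, 0, 0, 0, 0.4, 5, 0, 0, 0, 0, 0, 0.4, 5, 0, 0, 0, 0, 0, 0, 0, 0, 0, 0, 0, 0, 0, 0, 0, 0]'

```text
t: 20.0
tcp_pos: [0.4776, 0.015, 0.1624]
ee_rot: [-180.0, -0.0, -5.1]
ft_force: [0.1, 0.5, -2.5]
grip_width: 0.0488
finger_force: 83.4
```

```bash
python3 -c "
from h import *
avg()"
```

```text
20.5 mean [ 0.011  0.007  0.013 -0.076  0.009 -2.89 ] sem [0.008 0.008 0.012 0.115 0.138 0.18 ]
```

>>> arm_command --commands '[0, 0, 0, 0.4, 5, 0, 0, 0, 0, 0, 0.4, 5, 0, 0, 0, 0, 0, 0.4, 5, 0, 0, 0, 0, 0, 0.4, 5, 0, 0, 0, 0, 0, 0, 0, 0, 0, 0, 0, 0, 0, 0, 0, 0, 0, 0, 0, -0.4, -5, 0, 0, 0, 0, 0, -0.4, -5, 0, 0, 0, 0, 0, -0.4, -5, 0, 0, 0, 0, 0, -0.4, -5, 0, 0, 0, 0, 0, 0, 0, 0, 0, 0, 0, 0, 0, 0, 0, 0]'

```text
t: 22.0
tcp_pos: [0.4778, 0.0148, 0.1632]
ee_rot: [180.0, 0.0, -5.2]
ft_force: [-0.2, 0.2, -2.9]
grip_width: 0.0492
finger_force: 83.4
```

```bash
python3 -c "
from h import *
avg()"
```

```text
22.5 mean [ 1.300e-02 -1.000e-03  5.000e-03  9.400e-02 -1.200e-02 -2.798e+00] sem [0.009 0.01  0.005 0.137 0.137 0.183]
```

The middle one is silent too (+0.007 against -0.001). I'll place it on the left half of the ledge.

>>> arm_command --commands '[0.0108, -0.0064, 0, 0, 0, 0.5, 0, 0.0216, -0.0129, 0, 0, 0, 0.9, 0, 0.0216, -0.0129, 0, 0, 0, 0.9, 0, 0.0216, -0.0129, 0, 0, 0, 0.9, 0, 0.0216, -0.0129, 0, 0, 0, 0.9, 0, 0.0216, -0.0129, 0, 0, 0, 0.9, 0, 0.0216, -0.0129, 0, 0, 0, 0.9, 0, 0.0216, -0.0129, 0, 0, 0, 0.9, 0, 0.0108, -0.0065, 0, 0, 0, 0.4, 0, 0, 0, 0, 0, 0, 0, 0, 0, 0, -0.02, 0, 0, 0, 0, 0, 0, -0.03, 0, 0, 0, 0, 0, 0, -0.02, 0, 0, 0, 0, 0, 0, -0.014, 0, 0, 0, 0, 0, 0, -0.004, 0, 0, 0, 0, 0, 0, 0, 0, 0, 0, 0, 0, 0, 0, 0, 0, 0, 0]'

```text
t: 24.62
tcp_pos: [0.6509, -0.0883, 0.0756]
ee_rot: [180.0, -0.1, 2.1]
ft_force: [-0.6, -1.0, -2.6]
grip_width: 0.0487
finger_force: 83.4
```

```bash
python3 - <<'E'
from h import *
avg(3)
c=camera("top");w=cloud(c);z=w[:,:,2]
m=(z>.08)&(z<.13)&(w[:,:,0]>.56)&(w[:,:,0]<.74)&(w[:,:,1]<-.05)&(w[:,:,1]>-.13)&(c["frame"].min(2)>140)
p=w[m];print(state()["tcp_pos"],len(p))
for a,b in((.56,.61),(.61,.65),(.65,.69),(.69,.75)):
    q=p[(p[:,0]>a)&(p[:,0]<b)];print(a,len(q), np.median(q,0).round(4) if len(q) else 0)
E
```

```text
24.775 mean [ 1.000e-03 -8.000e-03  1.900e-02 -7.300e-02 -1.760e-01 -2.222e+00] sem [0.011 0.005 0.026 0.022 0.155 0.189]
[ 0.65068982 -0.08835892  0.07518643] 85
0.56 72 [ 0.5896 -0.0707  0.1041]
0.61 13 [ 0.6166 -0.0679  0.1055]
0.65 0 0
0.69 0 0
```

>>> arm_command --commands '[0, 0, -0.004, 0, 0, 0, 0, 0, 0, -0.0015, 0, 0, 0, 0, 0, 0, 0, 0, 0, 0, 0, 0, 0, 0, 0, 0, 0, 0]'

```text
t: 25.32
tcp_pos: [0.6505, -0.0883, 0.0693]
ee_rot: [-180.0, 0.0, 2.1]
ft_force: [-0.3, -0.0, -2.8]
grip_width: 0.0491
finger_force: 83.4
```

>>> arm_command --commands '[0, 0, -0.0015, 0, 0, 0, 0, 0, 0, 0, 0, 0, 0, 0, 0, 0, 0, 0, 0, 0, 0]'

```text
t: 25.7
tcp_pos: [0.6506, -0.0883, 0.0681]
ee_rot: [180.0, -0.0, 2.1]
ft_force: [-3.9, -0.2, 6.1]
grip_width: 0.0492
finger_force: 84.0
```

>>> arm_command --commands '[0, 0, 0, 0, 0, 0, 0.7, 0, 0, 0, 0, 0, 0, 1, 0, 0, 0, 0, 0, 0, 1, 0, 0, 0.02, 0, 0, 0, 1, 0, 0, 0.04, 0, 0, 0, 1, 0, 0, 0.05, 0, 0, 0, 1, -0.01, 0, 0.02, 0, 0, 0, 1, -0.0235, -0.003, 0, 0, 0, -0.9, 1, -0.0235, -0.003, 0, 0, 0, -0.9, 1, -0.0235, -0.003, 0, 0, 0, -0.9, 1, -0.0235, -0.003, 0, 0, 0, -0.9, 1, -0.0235, -0.003, 0, 0, 0, -0.9, 1, -0.0235, -0.003, 0, 0, 0, -0.9, 1, -0.0235, -0.003, 0, 0, 0, -0.9, 1, -0.0235, -0.0034, 0, 0, 0, -0.9, 1, 0, 0, 0, 0, 0, 0, 1, 0, 0, 0, 0, 0, 0, 1]'

```text
t: 27.82
tcp_pos: [0.453, -0.1126, 0.1982]
ee_rot: [180.0, -0.0, -5.1]
ft_force: [0.5, -0.2, 0.0]
grip_width: 0.0856
finger_force: 0.0
```

```bash
python3 - <<'E'
from h import *
c=camera("top");w=cloud(c);z=w[:,:,2]
g=c["frame"].min(2)>140
for n,a,b in(("L",-.3,-.17),("M",-.15,-.03)):
    u=g&(w[:,:,0]>.54)&(w[:,:,1]<b)&(w[:,:,1]>a)&(z>.085)&(z<.11)
    print(n,rect(w,u,(300,500,80,240)))
    q=w[u];print(np.linalg.lstsq(np.c_[q[:,:2],np.ones(len(q))],q[:,2],rcond=None)[0].round(4))
cv2.imwrite("pics/top3.png",cv2.resize(c["frame"][80:280,220:500,::-1],None,fx=2,fy=2))
E
```

```text
L (array([ 0.6563, -0.228 ,  0.0979]), 143, 51, 2.1, 1174)
[ 0.0037 -0.0189  0.0909]
M (array([ 0.6512, -0.0884,  0.0977]), 147, 50, 2.1, 1075)
[ 0.0002 -0.0205  0.0957]
```

View pics/top3.png

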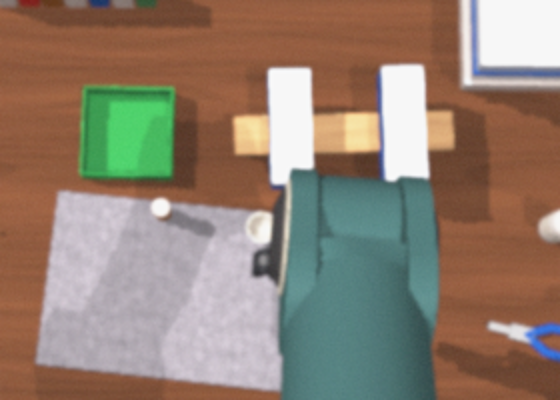

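Both cases are level on the ledge, at about (290,125) and (403,125), and the vial and dish have not moved. Now the right case.

>>> arm_command --commands '[0, 0, -0.04, 0, 0, 0, 1, 0, 0, -0.05, 0, 0, 0, 1, 0, 0, -0.04, 0, 0, 0, 1, 0, 0, -0.03, 0, 0, 0, 1, 0, 0, -0.015, 0, 0, 0, 1, 0, 0, 0, 0, 0, 0, 1, 0, 0, 0, 0, 0, 0, 0, 0, 0, 0, 0, 0, 0, 0, 0, 0, 0, 0, 0, 0, 0, 0, 0, 0, 0, 0, 0, 0]'

```text
t: 29.12
tcp_pos: [0.4531, -0.1129, 0.0239]
ee_rot: [180.0, -0.1, -5.2]
ft_force: [-3.9, 0.9, 15.4]
grip_width: 0.0487
finger_force: 81.9
```

>>> arm_command --commands '[0, 0, 0.01, 0, 0, 0, 0, 0, 0, 0.03, 0, 0, 0, 0, 0, 0, 0.04, 0, 0, 0, 0, 0, 0, 0.04, 0, 0, 0, 0, 0, 0, 0.02, 0, 0, 0, 0, 0, 0, 0, 0, 0, 0, 0, 0, 0, 0, -0.4, -5, 0, 0, 0, 0, 0, -0.4, -5, 0, 0, 0, 0, 0, -0.4, -5, 0, 0, 0, 0, 0, -0.4, -5, 0, 0, 0, 0, 0, 0, 0, 0, 0, 0, 0, 0, 0, 0, 0, 0, 0, 0, 0, 0.4, 5, 0, 0, 0, 0, 0, 0.4, 5, 0, 0, 0, 0, 0, 0.4, 5, 0, 0, 0, 0, 0, 0.4, 5, 0, 0, 0, 0, 0, 0, 0, 0, 0, 0, 0, 0, 0, 0, 0, 0]'

```text
t: 31.38
tcp_pos: [0.4524, -0.1126, 0.1624]
ee_rot: [-180.0, -0.0, -5.1]
ft_force: [-0.8, 0.5, -2.8]
grip_width: 0.0492
finger_force: 84.7
```

```bash
python3 -c "
from h import *
avg()"
```

```text
31.875 mean [-0.004 -0.049 -0.005  0.099  0.028 -2.917] sem [0.009 0.007 0.007 0.159 0.158 0.091]
```

>>> arm_command --commands '[0, 0, 0, 0.4, 5, 0, 0, 0, 0, 0, 0.4, 5, 0, 0, 0, 0, 0, 0.4, 5, 0, 0, 0, 0, 0, 0.4, 5, 0, 0, 0, 0, 0, 0, 0, 0, 0, 0, 0, 0, 0, 0, 0, 0, 0, 0, 0, -0.4, -5, 0, 0, 0, 0, 0, -0.4, -5, 0, 0, 0, 0, 0, -0.4, -5, 0, 0, 0, 0, 0, -0.4, -5, 0, 0, 0, 0, 0, 0, 0, 0, 0, 0, 0, 0, 0, 0, 0, 0]'

```text
t: 33.38
tcp_pos: [0.4526, -0.1129, 0.1631]
ee_rot: [180.0, 0.0, -5.2]
ft_force: [-0.2, 0.9, -1.6]
grip_width: 0.049
finger_force: 86.2
```

```bash
python3 -c "
from h import *
avg()"
```

```text
33.875 mean [ 0.009  0.07  -0.005 -0.077 -0.023 -2.826] sem [0.007 0.011 0.01  0.15  0.159 0.202]
```

The right one rattles: -0.049 against +0.070, a difference of 0.12 N m. I'll carry it over the tray.

>>> arm_command --commands '[0.0102, 0.0118, 0, 0, 0, 0, 0, 0.0204, 0.0235, 0, 0, 0, 0.5, 0, 0.0204, 0.0235, 0, 0, 0, 0.5, 0, 0.0204, 0.0235, 0, 0, 0, 0.5, 0, 0.0204, 0.0235, 0, 0, 0, 0.5, 0, 0.0204, 0.0235, 0, 0, 0, 0.5, 0, 0.0204, 0.0235, 0, 0, 0, 0.5, 0, 0.0204, 0.0235, 0, 0, 0, 0.5, 0, 0.0204, 0.0235, 0, 0, 0, 0.5, 0, 0.0204, 0.0235, 0, 0, 0, 0.5, 0, 0.0102, 0.0118, 0, 0, 0, 0.5, 0, 0, 0, -0.01, 0, 0, 0, 0, 0, 0, -0.01, 0, 0, 0, 0, 0, 0, 0, 0, 0, 0, 0, 0, 0, 0, 0, 0, 0, 0, 0, 0, 0, 0, 0, 0, 0, 0, 0, 0, 0, 0, 0, 0]'

```text
t: 36.0
tcp_pos: [0.6566, 0.1223, 0.1431]
ee_rot: [-180.0, -0.0, -0.2]
ft_force: [0.1, 0.2, -3.7]
grip_width: 0.0492
finger_force: 86.3
```

```bash
python3 - <<'E'
from h import *
s=camera("side");c=camera("top")
cv2.imwrite("pics/end.png",np.hstack([s["frame"][100:300,150:450,::-1],c["frame"][80:280,220:520,::-1]]))
E
```

```text
(no output)
```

View pics/end.png

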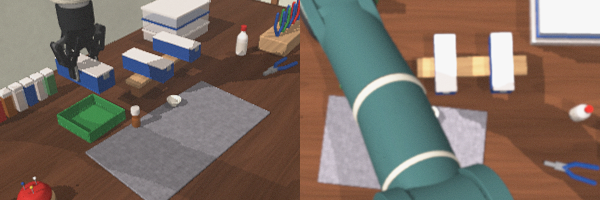

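The right case is held level over the tray at about (85,72) in the left half of the picture. The other two are on the ledge at (445,62) and (502,62) in the right half, and nothing else has moved.

```bash
python3 -c "
from plant import hand_in
print(hand_in())"
```

```text
the job is handed in; nothing more can be done
None
```

The right case rattles (its moment shifted by 0.12 N m between ends) and is held level and still, about 9 cm above the rim over the middle of the green tray; the silent left and middle cases rest level on the ledge, and the job was handed in at about 36 s, with no verdict returned.

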